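# Release the ratchet clamp on the loudspeaker driver

## Robot

A 6-joint arm with a two-finger parallel gripper is mounted at the origin on the work surface. World frame = base frame: x ahead of the robot, y to its left, z up, the work surface at z = 0. Lengths are in m, angles in rad, forces in N, time in s.
With the tool pointing down it reaches from about 0.325 to 0.9 m from the base axis. Payload 6.1 kg.
Tool frame: the origin (TCP) lies at the very end of the fingers, on their centre line; the grasp point (between the pads) lies 19 mm behind it; z points along the fingers, y is the line along which they close (so a half turn about z gives the same grasp; the last joint's range is limited). The gripper opens to 85 mm and grips with 20 to 120 N. Pads are 22 mm wide; open, the fingers measure 114 mm over their backs; the gripper's body (76 mm by 85 mm) begins 54 mm behind the grasp point. The pads swing forward as they close: fully open they stand 13 mm farther back than shut.
Start: joints at [-1.466, 0.22, 1.526, -0, 1.395, -0.126], TCP at [0.143, -0.608, 0.21] pointing down, gripper open.
Joint ranges: [-2.98, 2.98], [-0.91, 2.08], [0.09, 2.57], [-1.24, 4.39], [0.2, 2.65], [-2.68, 2.68]. Speed limits (rad/s): [2.57, 2.57, 3.01, 3.14, 3.14, 3.14].

## Interface

Orientations are given as a rotation vector (axis times angle).
In Python, from workcell import * gives the robot as it stands. The module is installed in compiled form; this text tells all that it offers.
- The arm moves only by the tool apply_moves, never from a script. Its argument "rows" is a list of rows, each an object with "dp": the shift along the tool's x, y, z as a fraction of full scale, a list of three; "delta_rot": the turn, a rotation vector about the tool's x, y, z as a fraction of full scale, a list of three; "claw": the closure, from 0 (fully open) to 1 (shut). In form: [{"dp": [tx, ty, tz], "delta_rot": [wx, wy, wz], "claw": claw}, ...]. A call has 1 to 12 rows; each row is the pose to reach, as a shift and turn from the pose commanded when the call began, along the tool's axes at that moment, turning the shorter way round; what a row does not reach only later rows make up. Full scale, the value 1, is 0.1 m for a shift and 360 degrees for a turn. A row lasts 1/8 s, in which the tool goes at most 62.5 mm and 10.7 degrees, less where a joint would pass 70% of its speed; a pose out of reach is approached as far as the arm can. A call with a number of a shift or a turn outside -1 to 1 is refused whole. A call with a gripper value outside its range is refused whole. The fingers move at their own pace and stop on an object; "grip_force" is the grip in N (left out, the last holds). Time passes only in rows, so rows that repeat a pose let the fingers close. It gives the time, the measured TCP pose, the force, the opening and the grip force at its end, in the units of the state.
- state(): the state, without advancing time (a new reading comes with each control period).
- capture(name): name is "scene" or "top" or "wrist"; returns a dict with "img" (480x640x3 uint8, red, green, blue), "z_map" (480x640 float32, m along the optical axis (not along the pixel's ray), 0 where there is no reading), "fov_y" (degrees; the focal length in pixels is half the picture's height over the tangent of half this angle, whatever the lens; pixels are square), "cx", "cy" (the principal point, pixels), "dist_coeffs" ([k1, k2, p1, p2, k3] as OpenCV has them; the pictures are not rectified), "cam_to_world" (4x4, takes a point from camera to world coordinates); the wrist camera has in their place "tool_from_camera" (4x4, takes a point from camera to tool coordinates, whose origin is the TCP and whose axes are the flange's). Camera axes: x right, y up, looking along -z (the intrinsics and any distortion apply to the point x, -y, -z); pixel columns grow to the right and rows downward; lengths in m; the calibration is good to about 2 mm. A picture is of the moment at which its call begins: read the wrist's pose just before it.
- sign_off(): hands the job in; it is judged then, once.
The state is a dict: "clock": time; "joints": joint angles; "joint_vel": joint speeds; "effort": joint torques, N m; "tool_pos": TCP position; "orientation": TCP orientation; "force": force on the tool from outside, world axes, zero at the start; "wrist_torque": the same for the moment, N m; "gripper_width": finger opening in m; "grip_force": force on a finger pad.
Only numpy, scipy, OpenCV 4.12 (cv2) and the standard library are available. Lean on these libraries where they do the work, as an engineer would, in place of code of your own. Each camera call takes 0.05 s, during which the arm holds its last target. There are 200 camera calls.

## Task

Two ratchet clamps stand on the acoustics bench, one holding down a round loudspeaker driver and the other a square metal module. Lift the sprung pawl off the ratchet wheel of the speaker's clamp and keep it up until the hold-down arm has swung fully open, then let go of it. Leave the speaker sitting in its place and the module's clamp closed.

Things in the scene. Friction and masses are not known exactly. Their poses are not given: they have to be found in the camera images.
- speaker_tab (a point): Pawl thumb tab of the speaker's clamp: upright steel plate 14 mm thick along x (grip it across this, from above), 22 long along y, 33 tall; point 12 mm below its top, 111 mm above table. z up, y from tab to wheel and speaker. Pawl pin parallel to x, 63 mm towards -y, 28 below. Lifts with 5-15 N. Raising it 5 mm frees the wheel, 10-15 is safe, 30 the limit, tipping back 5. Beside it clear to 12 mm above table.
- speaker_arm (a joint): Angle, rad, of the hold-down arm and ratchet wheel of the clamp holding the speaker: 0 = level, rubber foot on the speaker; 1.0 = fully open, on its stop. A spring swings it open in about 1 s while the pawl is up; a pawl let down early catches the next tooth near 0.5. It rises beyond the wheel, clear of a gripper above the tab, to 160 mm above the table.
- module_arm (a joint): The same angle for the other clamp, of the same build, which holds a square aluminium module (58 x 58 x 38 mm) and must stay closed at 0.
- speaker_mid (a point): Centre, half-way up, of the clamped round loudspeaker driver (64 mm across, 38 mm tall). It sits loosely between four short pins on its clamp's base plate, 10 mm above the table, 112 mm from the tab along the clamp, under the arm's foot.
Not all that is in view belongs to the job. What is shaped like the part that bears module_arm but yellow is not meant. Leave any brown look-alike of the part that bears speaker_tab alone.

How it is judged:
By the outcome, as a careful person would: the job done as asked, in the order asked, and still so for the second after the job is handed in, with the robot touching nothing.
It also fails if it takes over 29 s, if anything falls off the work surface, if the arm or the gripper's body presses on something with over 40 N, if the wrist force passes 120 N, or if a joint passes its speed limit or range.

## Working session

There is one attempt and no reset: what is moved stays moved. The work goes in short steps, Python scripts to look and compute and a tool call to move; the robot and the scene stay as the last step left them, time stands still between calls to the robot, and variables do not carry over. Pictures are saved under pics/ and viewed, at most 10 in all, crops included, and the job is handed in when it is done.

Besides the shell and the picture viewer there is one more tool, called after ">>>" as name([rows], argument=value, ...), one row to a line, values as JSON. apply_moves: Moves the arm, as the interface text tells. Shift numbers are shares of 0.1 m and turn numbers shares of 360 degrees, none past 1 either way. Its arguments: {"type":"object","properties":{"rows":{"type":"array","items":{"type":"object","properties":{"dp":{"type":"array","items":{"type":"number"}},"delta_rot":{"type":"array","items":{"type":"number"}},"claw":{"type":"number"}}}},"grip_force":{"type":"number"}},"required":["rows"]}

```bash
mkdir -p pics
cat > h.py <<'E'
from workcell import *
import numpy as np, cv2
from scipy.spatial.transform import Rotation as R
def world(c,px,z=None,T=None):
    f=240/np.tan(np.radians(c["fov_y"])/2)
    K=np.array([[f,0,c["cx"]],[0,f,c["cy"]],[0,0,1.]])
    px=np.atleast_2d(np.float64(px))
    u=cv2.undistortPoints(px[:,None],K,np.array(c["dist_coeffs"],float))[:,0]
    d=np.array([c["z_map"][int(round(y)),int(round(x))] for x,y in px]) if z is None else np.full(len(px),z)
    p=np.c_[u[:,0]*d,-u[:,1]*d,-d]
    T=np.array(c["cam_to_world"] if T is None else T)
    return p@T[:3,:3].T+T[:3,3]
def allworld(c,T=None):
    v,u=np.mgrid[:480,:640]
    p=np.c_[u.ravel(),v.ravel()]
    return world(c,p,T=T).reshape(480,640,3)
E
python3 - <<'E'
from h import *
import pickle
s=state();print(s)
for n in("scene","top"):
    c=capture(n);pickle.dump(c,open(n+".pkl","wb"))
    cv2.imwrite(f"pics/{n}.png",c["img"][...,::-1])
    print(n,c["fov_y"],c["dist_coeffs"],np.round(c["cam_to_world"],3).tolist())
E
```

```text
{'clock': 0.0, 'joints': array([-1.46609484e+00,  2.21214610e-01,  1.52764228e+00, -1.52731614e-06,
        1.39470074e+00, -1.26117185e-01]), 'joint_vel': array([-4.49592755e-04, -1.07651682e-03,  9.08095830e-05, -1.22834042e-03,
        6.98114153e-04, -7.97539530e-04]), 'effort': array([-5.10180399e-06, -4.96904182e+01, -3.89388871e+01, -2.49127188e-04,
        1.12954641e-02, -2.55141333e-05]), 'tool_pos': array([ 0.14289981, -0.60776592,  0.20878993]), 'orientation': array([-3.11874208e+00, -3.61538951e-01, -3.06693250e-05]), 'force': array([-0.23221707,  0.81673795, -0.02708982]), 'wrist_torque': array([-0.02463139,  0.00984752,  0.01691925]), 'grip_force': 0.0, 'gripper_width': 0.08490948390353191}
scene 42.65642537823323 [-0.18722972  0.          0.          0.          0.        ] [[-0.615, -0.614, 0.495, 1.155], [0.788, -0.469, 0.398, 0.52], [-0.012, 0.635, 0.773, 1.211], [0.0, 0.0, 0.0, 1.0]]
top 55.84295660845208 [-0.09146881  0.          0.          0.          0.        ] [[-0.027, 0.996, -0.082, 0.366], [-1.0, -0.027, -0.001, -0.036], [-0.003, 0.082, 0.997, 0.934], [0.0, 0.0, 0.0, 1.0]]
```

View pics/top.png

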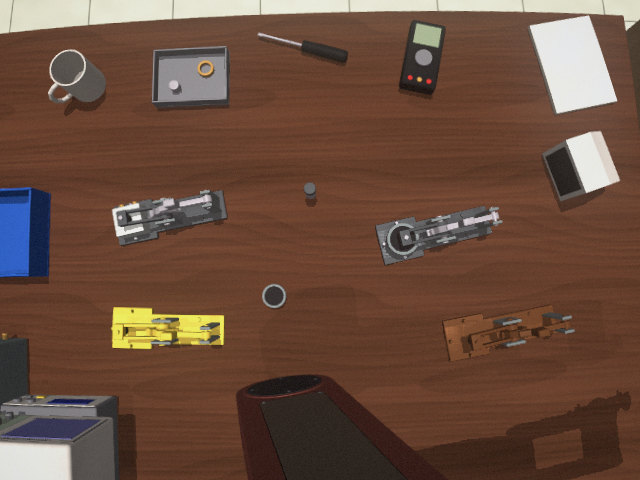

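View pics/scene.png

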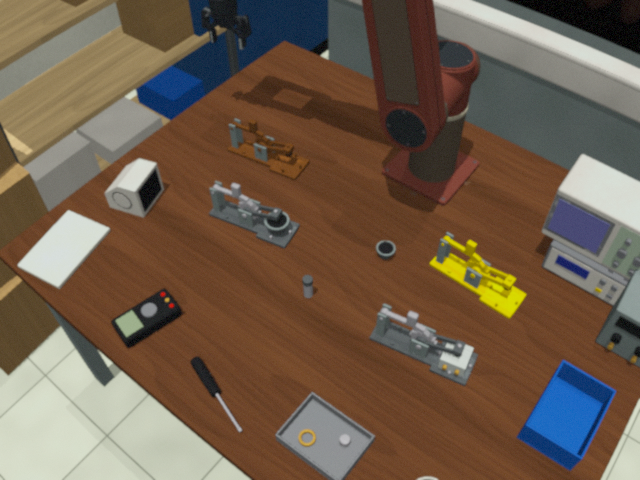

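The top view shows the speaker's clamp at about (440,232), with the round driver at (402,239) and the tab end near (495,216). The module's clamp is at (170,215), and the yellow and brown look-alikes sit nearer the base.

Run:
```python
from h import *
import pickle
c=pickle.load(open("top.pkl","rb"))
cr=c["img"][190:280,365:515,::-1]
cv2.imwrite("pics/c1.png",cv2.resize(cr,None,fx=5,fy=5,interpolation=cv2.INTER_CUBIC))
W=allworld(c)
print("table",W[300,350],"spk",W[239,390],W[228,402])
for v in range(204,236,3):
    print(v,' '.join('%3d'%(1000*W[v,u,2]) for u in range(430,506,3)))
# axis from the base plate: points 5..16mm high
s=pickle.load(open("scene.pkl","rb"));Ws=allworld(s)
cs=s["img"][170:250,200:310,::-1]
cv2.imwrite("pics/c2.png",cv2.resize(cs,None,fx=7,fy=7,interpolation=cv2.INTER_CUBIC))
```

```text
table [ 0.31513276 -0.08520871 -0.00174983] spk [ 0.43479112 -0.1650391   0.04742631] [ 0.45567117 -0.18924155  0.04979535]
204   0   1   2  -1   0   1   0   0   0   0  -1  -1   0   0  -1  -1   0   1  -1   0  -1  -2  -1  -3  -1   0
207  -2   1   2   1   0   0   0  -2   0  -2   0   0  -2  -1  -2   3   9   9  12  -1  85  88  93  -1   2   0
210   0  -2  -1  -2  -1   0  -1   0  -2   1  -3   6   9  11   7   9   7   7  63  83  93  91   0  -1   0  -4
213  -2   0  -2   0  -2   0   0   6   8  11   8  13   6   8  11   9  34  50  65  44   1  90  89   0   0  -3
216   1   1   0  54  11  63  60   8   7  10   7 934  10   6   8  11   8  88  87  88  87  89  91   0  -2   0
219  11 934  61  61  58  41  11  13   9  11   5 118 119 122 120  89  92  87  87  86  88  88  88  -1  -2   0
222  46  43  21  60  61  60   9   7   8  91 105 121 123 121 122  88  89   8   8   9   0  91  94  92  94   0
225  61  63  57  61  65  79  87  86  87  91 934 116 122 114  10   9   8  12  50  66  77  55  84  -1  -1  -2
228   8  61  70  70  75  81  83  86  86  67   8   7   8   9   8   9  17  27   9  10   9   0  -1  -1   1   0
231  51  61  67  69  75  70  58   6  11  10  12   8   9  10   9   7   7   8  10   7   6  -3  -3   0   0  -1
234  50  61  33  59  62  63  60   9   8   8   7  10  13  13   9   8  11  12   9   0  -2 934  -1   0   0   0
```

View pics/c1.png

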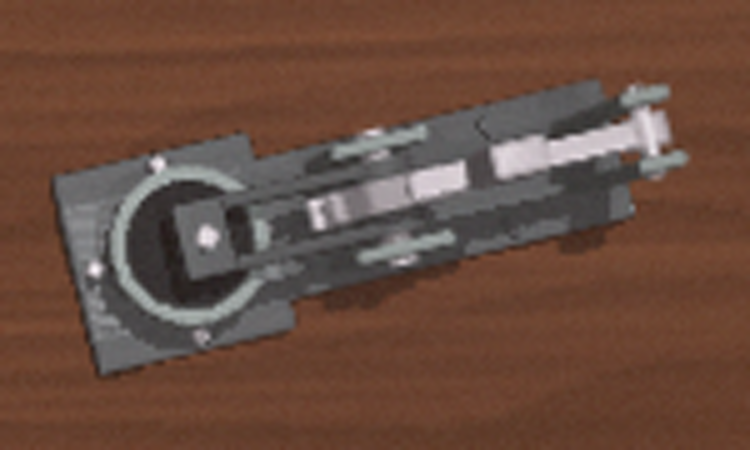

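View pics/c2.png

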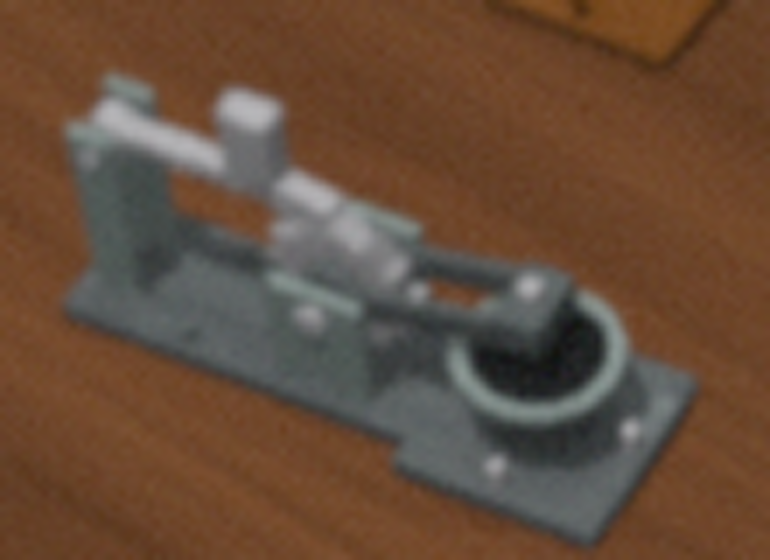

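The crops show the tab as the light upright block, at about (469,221) in the full top image. The pawl bar runs back from it to the pin at the +u end, and the wheel and speaker are on the -u side.

```bash
cat > m.py <<'E'
from h import *
def tab(W,lo=112,guess=None):
    m=(W[...,2]>lo/1000)&(W[...,2]<.13)&(np.hypot(W[...,0]-guess[0],W[...,1]-guess[1])<.03)
    return W[m]
E
python3 - <<'E'
from m import *
import pickle
c=pickle.load(open("top.pkl","rb"));W=allworld(c)
s=pickle.load(open("scene.pkl","rb"));Ws=allworld(s)
g=W[220,468]
for w in(W,Ws):
    for lo in (95,112,117):
        p=tab(w,lo,g);print(lo,len(p),p.mean(0).round(4),p.min(0).round(3),p.max(0).round(3))
    # base plate
    m=(w[...,2]>.004)&(w[...,2]<.015)&(np.hypot(w[...,0]-g[0],w[...,1]-g[1]+.0)<.18)
    m&=(abs(w[...,0]-g[0])<.08)
    q=np.float32(w[m][:,:2]);r=cv2.minAreaRect(q);print(len(q),r)
    # pawl/arm axis: speaker ring points 40..52mm
    m=(w[...,2]>.042)&(w[...,2]<.054)&(np.hypot(w[...,0]-g[0]+.026,w[...,1]-g[1]-.109)<.045)
    q=np.float32(w[m][:,:2]);e=cv2.minEnclosingCircle(q);print(len(q),e,np.hypot(*(np.array(e[0])-g[:2])))
st=state();print(R.from_rotvec(st["orientation"]).as_matrix().round(3))
E
```

```text
95 124 [ 0.4572 -0.2971  0.1175] [ 0.45  -0.31   0.096] [ 0.466 -0.288  0.126]
112 101 [ 0.4578 -0.2984  0.1208] [ 0.45  -0.31   0.112] [ 0.466 -0.288  0.126]
117 91 [ 0.4581 -0.2988  0.1215] [ 0.451 -0.31   0.118] [ 0.466 -0.288  0.126]
1961 ((0.44817447662353516, -0.302470326423645), (0.34855523705482483, 0.14267365634441376), 85.97731018066406)
585 ((0.4349468946456909, -0.18979233503341675), 0.032020919024944305) 0.11149187207064983
95 107 [ 0.4618 -0.2993  0.1128] [ 0.45  -0.322  0.095] [ 0.47  -0.281  0.129]
112 60 [ 0.4615 -0.3     0.1206] [ 0.451 -0.313  0.112] [ 0.469 -0.289  0.129]
117 44 [ 0.461  -0.3006  0.1227] [ 0.451 -0.313  0.117] [ 0.469 -0.289  0.129]
1476 ((0.4597874581813812, -0.2993265986442566), (0.15921276807785034, 0.3569096028804779), 0.3635907769203186)
279 ((0.4416094124317169, -0.19622521102428436), 0.03868049755692482) 0.10385494562986637
[[ 0.973  0.229 -0.   ]
 [ 0.229 -0.973  0.002]
 [ 0.    -0.002 -1.   ]]
```

>>> apply_moves([
  {"dp":[1,-0.6,0],"delta_rot":[0,0,-0.03],"claw":0},
  {"dp":[1,-0.6,0],"delta_rot":[0,0,-0.06],"claw":0},
  {"dp":[1,-0.6,0],"delta_rot":[0,0,-0.09],"claw":0},
  {"dp":[1,-0.6,0],"delta_rot":[0,0,-0.12],"claw":0},
  {"dp":[1,-0.6,0],"delta_rot":[0,0,-0.15],"claw":0},
  {"dp":[1,-0.6,0],"delta_rot":[0,0,-0.18],"claw":0},
  {"dp":[1,-0.6,0],"delta_rot":[0,0,-0.21],"claw":0},
  {"dp":[1,-0.6,0],"delta_rot":[0,0,-0.235],"claw":0},
  {"dp":[1,-0.6,0],"delta_rot":[0,0,-0.247],"claw":0},
  {"dp":[1,-0.6,0],"delta_rot":[0,0,-0.247],"claw":0},
])

```text
clock: 1.35
tool_pos: [0.2265, -0.5268, 0.2094]
orientation: [-1.974, -2.443, -0.001]
force: [-0.3, 0.0, 0.6]
gripper_width: 0.0858
grip_force: 0.0
```

```bash
cat > d.py <<'E'
from h import *
import sys
s=state();M=R.from_rotvec(s["orientation"]).as_matrix()
t=np.array([float(a) for a in sys.argv[1:4]])
print(s["clock"],s["tool_pos"].round(4),s["joints"].round(2));print(M.round(3));print("tool delta/0.1:",(M.T@(t-s["tool_pos"])/.1).round(3))
E
python3 d.py 0.4585 -0.299 0.2
```

```text
1.35 [ 0.2265 -0.5268  0.2094] [-1.3   0.1   1.66 -0.    1.38 -1.51]
[[-0.21   0.978 -0.   ]
 [ 0.978  0.21   0.001]
 [ 0.001 -0.    -1.   ]]
tool delta/0.1: [1.741 2.746 0.095]
```

>>> apply_moves([
  {"dp":[0.6,1,0],"delta_rot":[0,0,0],"claw":0},
  {"dp":[0.6,1,0],"delta_rot":[0,0,0],"claw":0},
  {"dp":[0.6,1,0],"delta_rot":[0,0,0],"claw":0},
])

```text
clock: 1.72
tool_pos: [0.314, -0.445, 0.2097]
orientation: [-1.971, -2.446, -0.002]
force: [0.3, -0.9, 0.4]
gripper_width: 0.0853
grip_force: 0.0
```

>>> apply_moves([
  {"dp":[0.6,1,0],"delta_rot":[0,0,0],"claw":0},
  {"dp":[0.6,1,0],"delta_rot":[0,0,0],"claw":0},
  {"dp":[0.6,1,0],"delta_rot":[0,0,0],"claw":0},
])

```text
clock: 2.1
tool_pos: [0.3985, -0.366, 0.2098]
orientation: [-1.971, -2.447, -0.001]
force: [-0.1, -0.5, 0.4]
gripper_width: 0.0856
grip_force: 0.0
```

>>> apply_moves([
  {"dp":[0.54,0.75,0.05],"delta_rot":[0,0,0],"claw":0},
  {"dp":[0.54,0.75,0.05],"delta_rot":[0,0,0],"claw":0},
  {"dp":[0.54,0.75,0.05],"delta_rot":[0,0,0],"claw":0},
  {"dp":[0.54,0.75,0.05],"delta_rot":[0,0,0],"claw":0},
])

```text
clock: 2.6
tool_pos: [0.4579, -0.3005, 0.2048]
orientation: [-1.976, -2.442, 0.001]
force: [0.6, -0.5, 1.2]
gripper_width: 0.0856
grip_force: 0.0
```

```bash
python3 d.py 0.4585 -0.299 0.2
python3 - <<'E'
from m import *
import pickle
s=state();c=capture("wrist")
M=np.eye(4);M[:3,:3]=R.from_rotvec(s["orientation"]).as_matrix();M[:3,3]=s["tool_pos"]
T=M@np.array(c["tool_from_camera"]);W=allworld(c,T)
pickle.dump((c,T),open("w1.pkl","wb"))
cv2.imwrite("pics/w1.png",c["img"][...,::-1])
p=tab(W,113,(.4585,-.299));print(len(p))
if len(p):
    print(p.mean(0),cv2.minAreaRect(np.float32(p[:,:2])))
    q=(p-s["tool_pos"])@M[:3,:3];print("tool frame mm",np.percentile(q,[2,50,98],axis=0).round(4))
E
```

```text
2.6 [ 0.4579 -0.3005  0.2048] [-0.72  0.04  1.73 -0.    1.37 -0.93]
[[-0.209  0.978 -0.001]
 [ 0.978  0.209 -0.001]
 [-0.    -0.001 -1.   ]]
tool delta/0.1: [0.014 0.009 0.048]
850
[ 0.45794597 -0.29943234  0.12355443] ((0.45819318294525146, -0.3007863759994507), (0.013453923165798187, 0.022364389151334763), 11.953681945800781)
tool frame mm [[-0.0102 -0.0063  0.0791]
 [ 0.0014  0.0003  0.0807]
 [ 0.0107  0.0069  0.0893]]
```

View pics/w1.png

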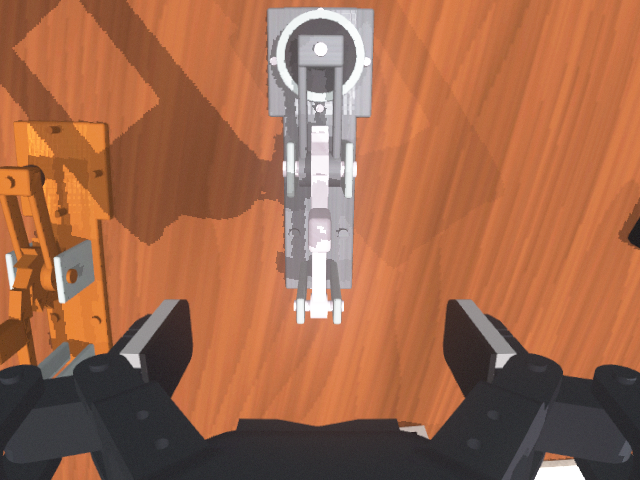

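The wrist picture shows the tab at (319,232), midway between the fingers and lined up with them. It measures 13.5 x 22.4 mm with its top at 0.1236 m, which agrees with the given sizes, so I'll descend and grip.

>>> apply_moves([
  {"dp":[0,0,0.4],"delta_rot":[0,0,0],"claw":0},
  {"dp":[0,0,0.8],"delta_rot":[0,0,0],"claw":0},
  {"dp":[0,0,0.95],"delta_rot":[0,0,0],"claw":0},
  {"dp":[0,0,0.95],"delta_rot":[0,0,0],"claw":0},
])

```text
clock: 3.15
tool_pos: [0.4579, -0.2995, 0.1093]
orientation: [-1.974, -2.441, 0.0]
force: [-0.1, 0.8, 0.1]
gripper_width: 0.0857
grip_force: 0.0
```

>>> apply_moves([
  {"dp":[0,0,0.18],"delta_rot":[0,0,0],"claw":0.4},
  {"dp":[0,0,0.18],"delta_rot":[0,0,0],"claw":0.6},
  {"dp":[0,0,0.18],"delta_rot":[0,0,0],"claw":0.75},
  {"dp":[0,0,0.18],"delta_rot":[0,0,0],"claw":0.85},
  {"dp":[0,0,0.18],"delta_rot":[0,0,0],"claw":1},
  {"dp":[0,0,0.18],"delta_rot":[0,0,0],"claw":1},
  {"dp":[0,0,0.18],"delta_rot":[0,0,0],"claw":1},
  {"dp":[0,0,0.18],"delta_rot":[0,0,0],"claw":1},
], grip_force=50)

```text
clock: 4.15
tool_pos: [0.4589, -0.2995, 0.0927]
orientation: [1.974, 2.444, -0.001]
force: [-3.5, 0.6, 6.1]
gripper_width: 0.0122
grip_force: 50.2
```

>>> apply_moves([
  {"dp":[-0.005,0,-0.031],"delta_rot":[0,0.008,0],"claw":1},
  {"dp":[-0.012,0,-0.062],"delta_rot":[0,0.016,0],"claw":1},
  {"dp":[-0.02,0,-0.093],"delta_rot":[0,0.024,0],"claw":1},
  {"dp":[-0.03,0,-0.123],"delta_rot":[0,0.032,0],"claw":1},
  {"dp":[-0.03,0,-0.123],"delta_rot":[0,0.032,0],"claw":1},
  {"dp":[-0.03,0,-0.123],"delta_rot":[0,0.032,0],"claw":1},
  {"dp":[-0.03,0,-0.123],"delta_rot":[0,0.032,0],"claw":1},
  {"dp":[-0.03,0,-0.123],"delta_rot":[0,0.032,0],"claw":1},
  {"dp":[-0.03,0,-0.123],"delta_rot":[0,0.032,0],"claw":1},
  {"dp":[-0.03,0,-0.123],"delta_rot":[0,0.032,0],"claw":1},
  {"dp":[-0.03,0,-0.123],"delta_rot":[0,0.032,0],"claw":1},
  {"dp":[-0.03,0,-0.123],"delta_rot":[0,0.032,0],"claw":1},
])

```text
clock: 5.65
tool_pos: [0.4593, -0.3017, 0.1043]
orientation: [-1.871, -2.318, -0.189]
force: [-4.3, 3.4, 4.7]
gripper_width: 0.0123
grip_force: 50.3
```

>>> apply_moves([
  {"dp":[0,0,0],"delta_rot":[0,0,0],"claw":1},
  {"dp":[0,0,0],"delta_rot":[0,0,0],"claw":1},
  {"dp":[0,0,0],"delta_rot":[0,0,0],"claw":1},
  {"dp":[0,0,0],"delta_rot":[0,0,0],"claw":1},
  {"dp":[0,0,0],"delta_rot":[0,0,0],"claw":1},
  {"dp":[0,0,0],"delta_rot":[0,0,0],"claw":1},
])

```text
clock: 6.4
tool_pos: [0.4592, -0.3017, 0.1043]
orientation: [-1.871, -2.318, -0.189]
force: [-3.9, 3.6, 5.1]
gripper_width: 0.0122
grip_force: 50.3
```

Run:
```python
from h import *
s=state();print(s["clock"],s["tool_pos"],s["force"],s["gripper_width"])
a=capture("scene")["img"][150:270,180:340,::-1];b=capture("wrist")["img"][...,::-1]
a=cv2.resize(a,(480,360),interpolation=cv2.INTER_CUBIC);b=cv2.resize(b,(320,240));b=cv2.copyMakeBorder(b,0,120,0,0,cv2.BORDER_CONSTANT)
cv2.imwrite("pics/l1.png",np.hstack([a,b]))
```

```text
6.4 [ 0.45924684 -0.301677    0.10433044] [-3.86481357  3.56415242  5.12992782] 0.012239475855869823
```

View pics/l1.png

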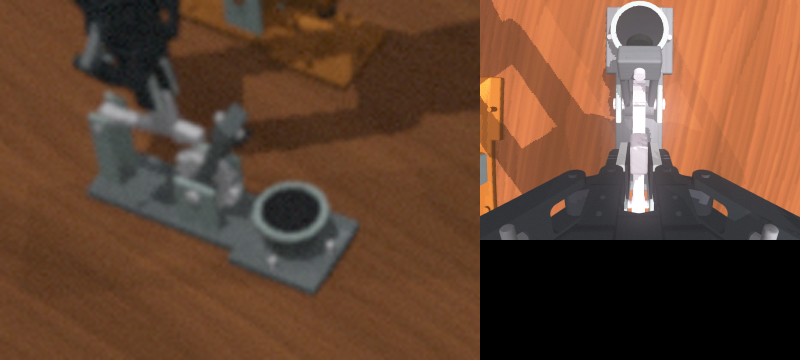

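The arm has swung up: its tip is at (232,115) in the left panel, and the speaker is still seated at (290,208). Before releasing, I'll check the arm's angle from depth.

Run:
```python
from h import *
s=state();M=np.eye(4);M[:3,:3]=R.from_rotvec(s["orientation"]).as_matrix();M[:3,3]=s["tool_pos"]
yd=np.array([-.209,.978]);xd=np.array([.978,.209]);t=np.array([.4585,-.2995])
for n in("wrist","scene"):
    c=capture(n);W=allworld(c,M@np.array(c["tool_from_camera"]) if n=="wrist" else None)
    q=np.c_[(W[...,:2].reshape(-1,2)-t)@yd,(W[...,:2].reshape(-1,2)-t)@xd,W[...,2].ravel()]
    q=q[(abs(q[:,1])<.014)&(q[:,0]>.03)&(q[:,0]<.13)]
    for a in np.arange(.03,.13,.01):
        z=q[(q[:,0]>=a)&(q[:,0]<a+.01),2]
        if len(z)>3:print(n,round(a,2),len(z),np.percentile(z,[5,50,98]).round(3))
```

```text
wrist 0.03 2532 [0.064 0.094 0.28 ]
wrist 0.04 2150 [0.058 0.107 0.137]
wrist 0.05 3279 [0.012 0.137 0.141]
wrist 0.06 2098 [0.134 0.137 0.14 ]
wrist 0.07 1076 [0.124 0.127 0.13 ]
wrist 0.08 20 [0.125 0.126 0.128]
wrist 0.09 15 [0.049 0.05  0.051]
wrist 0.1 605 [0.049 0.05  0.051]
wrist 0.11 964 [0.049 0.05  0.051]
wrist 0.12 978 [0.049 0.05  0.051]
scene 0.03 274 [0.068 0.497 0.546]
scene 0.04 357 [0.012 0.48  0.548]
scene 0.05 299 [0.01  0.472 0.546]
scene 0.06 132 [0.009 0.136 0.509]
scene 0.07 43 [0.007 0.123 0.474]
scene 0.08 34 [0.009 0.048 0.053]
scene 0.09 35 [0.033 0.049 0.054]
scene 0.1 31 [0.045 0.049 0.052]
scene 0.11 33 [0.045 0.048 0.052]
scene 0.12 61 [0.007 0.046 0.053]
```

The foot's end face slopes about 30°, so the arm stands at roughly 60° (1.0 rad): fully open and steady. I'll ease the pawl down and let go.

>>> apply_moves([
  {"dp":[0.005,0,0.024],"delta_rot":[0,-0.006,0],"claw":1},
  {"dp":[0.005,0,0.048],"delta_rot":[0,-0.012,0],"claw":1},
  {"dp":[0.006,0,0.071],"delta_rot":[0,-0.018,0],"claw":1},
  {"dp":[0.006,0,0.095],"delta_rot":[0,-0.024,0],"claw":1},
  {"dp":[0.006,0,0.095],"delta_rot":[0,-0.024,0],"claw":1},
  {"dp":[0.006,0,0.095],"delta_rot":[0,-0.024,0],"claw":0.7},
  {"dp":[0.006,0,0.095],"delta_rot":[0,-0.024,0],"claw":0.3},
  {"dp":[0.006,0,0.095],"delta_rot":[0,-0.024,0],"claw":0},
  {"dp":[0.006,0,0.095],"delta_rot":[0,-0.024,0],"claw":0},
  {"dp":[0.006,0,0.095],"delta_rot":[0,-0.024,0],"claw":0},
  {"dp":[0.006,0,0.095],"delta_rot":[0,-0.024,0],"claw":0},
])

```text
clock: 7.98
tool_pos: [0.459, -0.2997, 0.095]
orientation: [-1.949, -2.413, -0.049]
force: [0.1, -0.3, -0.5]
gripper_width: 0.0857
grip_force: 0.0
```

>>> apply_moves([
  {"dp":[-0.02,0,-0.3],"delta_rot":[0,0,0],"claw":0},
  {"dp":[-0.05,0,-0.6],"delta_rot":[0,0,0],"claw":0},
  {"dp":[-0.1,0,-1],"delta_rot":[0,0,0],"claw":0},
  {"dp":[-0.1,0,-1],"delta_rot":[0,0,0],"claw":0},
  {"dp":[-0.1,0,-1],"delta_rot":[0,0,0],"claw":0},
])

```text
clock: 8.6
tool_pos: [0.4619, -0.3141, 0.1939]
orientation: [-1.949, -2.413, -0.049]
force: [-0.3, 0.0, -0.1]
gripper_width: 0.0851
grip_force: 0.0
```

Run:
```python
from h import *
s=state();print(s["clock"],s["tool_pos"],s["force"],s["gripper_width"])
a=capture("scene")["img"][150:390,180:500,::-1];b=capture("wrist")["img"][...,::-1]
a=cv2.resize(a,(480,360),interpolation=cv2.INTER_CUBIC);b=cv2.resize(b,(320,240));b=cv2.copyMakeBorder(b,0,120,0,0,cv2.BORDER_CONSTANT)
cv2.imwrite("pics/l2.png",np.hstack([a,b]))
```

```text
8.6 [ 0.46188728 -0.31411589  0.19394122] [-0.3402784   0.00651215 -0.08235243] 0.08513545028560955
```

View pics/l2.png

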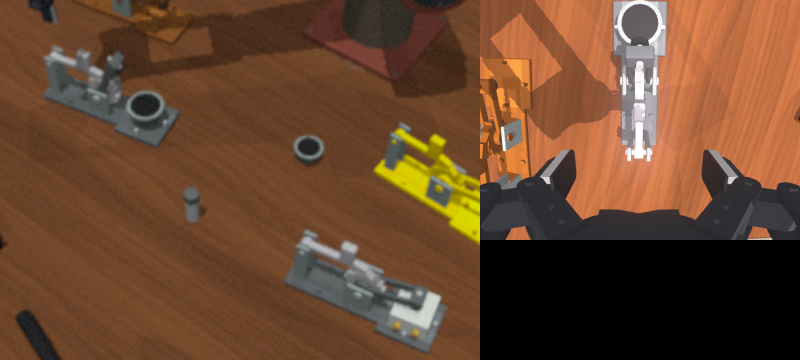

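The speaker's arm stays open at (115,62), the speaker is seated at (147,106), and the module's clamp is still closed at (405,295). The gripper is clear of everything.

```bash
python3 -c "
from workcell import *
print(sign_off())"
```

```text
the job is handed in; nothing more can be done
None
```

The speaker's clamp is fully open and its pawl released, the speaker is still in its place, the module's clamp is still closed, and the job was handed in at about 9 s on the robot's clock (limit 29 s).

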